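# Start the toaster on frozen bread

## Robot

A 7-joint arm with a two-finger parallel gripper is mounted at the origin on the work surface. World frame = base frame: x ahead of the robot, y to its left, z up, the work surface at z = 0. Lengths are in m, angles in rad, forces in N, time in s.
With the tool pointing down it reaches from about 0.4 to 0.85 m from the base axis. Payload 4.5 kg.
Tool frame: the origin (TCP) lies at the very end of the fingers, on their centre line; the grasp point (between the pads) lies 19 mm behind it (robot.grasp_offset is the distance from the TCP to the grasp point, in m); z points along the fingers, y is the line along which they close (so a half turn about z gives the same grasp; the last joint's range is limited). The gripper opens to 88 mm and grips with 3 to 60 N. Pads are 18 mm wide; open, the fingers measure 123 mm over their backs; the gripper's body (75 mm by 187 mm) begins 45 mm behind the grasp point.
Start: joints at [-1.173, 0.689, -0.195, 1.565, 0.157, 0.902, -0.215], TCP at [0.222, 0.584, 0.239] pointing down, gripper open.
Joint ranges: [-3.01, 3.01], [-0.46, 2.08], [-1.47, 1.51], [0.13, 2.56], [-1, 4.14], [0.04, 2.09], [-2.66, 2.66]. Speed limits (rad/s): [2.57, 2.57, 3.14, 3.14, 3.14, 3.14, 3.14].

## Interface

Orientations are given as a unit quaternion [x, y, z, w].
In Python, from cell import status, capture, calibration, job, robot gives the robot as it stands. The module is installed in compiled form; this text tells all that it offers.
- The arm moves only by the tool arm_command, never from a script. Its argument "steps" is a list of rows, each a list of 2 entries, a list of its own where there are three numbers: the shift along the tool's x, y, z scaled (see below), then the turn, a rotation vector about the tool's x, y, z scaled (see below). In form: [[[dx, dy, dz], [rx, ry, rz]], ...]. A call has 1 to 20 rows; each row is the pose to reach, as a shift and turn from the pose commanded when the call began, along the tool's axes at that moment, turning the shorter way round; what a row does not reach only later rows make up. The controller multiplies each number of a shift by 40 cm and each number of a turn by 360 degrees. A row lasts 1/8 s, in which the tool goes at most 62.5 mm and 10.7 degrees, less where a joint would pass 70% of its speed; a pose out of reach is approached as far as the arm can. A call with a number of a shift or a turn outside -1 to 1 is refused whole. A call with a gripper value outside its range is refused whole. "hand" is the closure in counts, from 0 (fully open) to 255 (shut), set as the call begins (left out, the last holds). The fingers move at their own pace and stop on an object; "squeeze" is the grip in N (left out, the last holds). Time passes only in rows, so rows that repeat a pose let the fingers close. It gives the time, the measured TCP pose, the force, the opening and the grip force at its end, in the units of the state.
- status.sense(): the state, without advancing time (a new reading comes with each control period).
- capture(name): name is "scene" or "top"; returns the picture (400x640x3 uint8, red, green, blue); there is no depth.
- calibration(name): a dict with "camera_matrix" (3x3 intrinsics, pixels), "dist_coeffs" ([k1, k2, p1, p2, k3] as OpenCV has them; the pictures are not rectified), "rvec" (rotation vector, rad) and "tvec" (3), from world to camera coordinates, as OpenCV has them. Camera axes: x right, y down, z forward; pixel columns grow to the right and rows downward; lengths in m; the calibration is good to about 2 mm. A picture is of the moment at which its call begins. calibration takes no time and is no camera call.
- job.sign_off(): hands the job in; it is judged then, once.
The state is a dict: "t": time; "q": joint angles; "dq": joint speeds; "joint_efforts": joint torques, N m; "tool_pos": TCP position; "tool_rot": TCP orientation; "wrist_force": force on the tool from outside, world axes, zero at the start; "moment": the same for the moment, N m; "width": opening from 0.0 (shut) to 1.0 (fully open); "grip_force": force on a finger pad.
Only numpy, scipy, OpenCV 4.12 (cv2) and the standard library are available. Lean on these libraries where they do the work, as an engineer would, in place of code of your own. Each camera call takes 0.05 s, during which the arm holds its last target. There are 200 camera calls.

## Task

Start the toaster on the frozen bread that is already in it: with the fingertips press the green key all the way down, then the blue key, and then push the lever all the way down, each with a light touch. Leave the red and white keys unpressed, do not lift the bread or disturb the jar, mug and bowl, and finish with the hand clear of everything.

Things in the scene. Friction and masses are not known exactly. Their poses are not given: they have to be found in the camera images.
- lever_top (a point): centre of the top of the toaster lever's black paddle, 44 mm (outwards) x 50 mm (across) x 14 mm thick, sticking out of the middle of the toaster's control end; this point is 28 mm outside the end face, 4 mm below the toaster's flat top at the start, with free air below it
- lever (a joint): travel of the lever in m: 0 up (start) to 0.028 fully down, straight down; it slides under a steady push of about 4 N, lowers the bread, and stays where it is left
- toaster: brushed steel two-slot toaster, fixed to the worktop, 300 mm long (x) x 200 mm (y) x 170 mm high. Origin at the centre of its underside; its -x end is the control end with the lever, its z is up. On the top near that end is a black panel with a row of four round keys, 110 mm from the origin towards the control end and 42 mm apart across it; which colour sits where varies. The two bread slots lie behind the keys along x, 45 mm either side of the middle
- green_top (a point): centre of the top face of the green round key (on), 24 mm across; at the start it stands 9 mm above the toaster's flat top; moves with the key
- green_key (a joint): travel of the green key in m: 0 up (start) to 0.006 fully down, vertical; it gives way at about 2.5 N and stays down when pressed (fully down it still stands 3 mm proud)
- blue_top (a point): centre of the top face of the blue round key (frozen bread), 24 mm across; at the start it stands 9 mm above the toaster's flat top; moves with the key
- blue_key (a joint): travel of the blue key in m: 0 up (start) to 0.006 fully down, vertical; it gives way at about 2.5 N and stays down when pressed (fully down it still stands 3 mm proud)
- white_top (a point): centre of the top face of the white round key (one-sided toasting), 24 mm across; at the start it stands 9 mm above the toaster's flat top; moves with the key
- white_key (a joint): travel of the white key in m: 0 up (start) to 0.006 fully down, vertical; it gives way at about 2.5 N and stays down when pressed (fully down it still stands 3 mm proud)
- red_top (a point): centre of the top face of the red round key (cancel), 24 mm across; at the start it stands 9 mm above the toaster's flat top; moves with the key
- red_key (a joint): travel of the red key in m: 0 up (start) to 0.006 fully down, vertical; it gives way at about 2.5 N and stays down when pressed (fully down it still stands 3 mm proud)
- slice_a_center (a point): centre of a loose bread slice, 110 x 13 x 100 mm high, standing in one slot and sticking 35 mm out of the toaster's top at the start (up to 205 mm above the worktop); it sinks with the lever
- slice_b_center (a point): centre of a loose bread slice, 110 x 13 x 100 mm high, standing in one slot and sticking 35 mm out of the toaster's top at the start (up to 205 mm above the worktop); it sinks with the lever
- honey_center (a point): half-way up a loose amber honey jar, 68 mm across, 100 mm high, standing on the worktop
- mug_center (a point): half-way up a loose white mug, 80 mm across plus its handle, 90 mm high, standing on the worktop
- bowl_center (a point): half-way up a loose blue bowl, 110 mm across, 50 mm high, standing on the worktop
Things that resemble listed ones, but are neither listed nor needed, are in the scene too. Leave any turquoise look-alike of the part that bears slice_a_center alone.

How it is judged:
By the outcome, as a careful person would: the job done as asked, in the order asked, and still so for the second after the job is handed in, with the robot touching nothing.
It also fails if it takes over 45 s, if anything falls off the work surface, if the arm or the gripper's body presses on something with over 40 N, if the wrist force passes 120 N, or if a joint passes its speed limit or range.

## Working session

There is one attempt and no reset: what is moved stays moved. The work goes in short steps, Python scripts to look and compute and a tool call to move; the robot and the scene stay as the last step left them, time stands still between calls to the robot, and variables do not carry over. Pictures are saved under pics/ and viewed, at most 10 in all, crops included, and the job is handed in when it is done.

Besides the shell and the picture viewer there is one more tool, called in YAML: its name, and indented under it one key for each argument. arm_command: Moves the arm, as the interface text tells. Shifts and turns lie within -1 to 1; 1 stands for 40 cm of shift or 360 degrees of turn. Its arguments: {"type":"object","properties":{"steps":{"type":"array"},"hand":{"type":"number"},"squeeze":{"type":"number"}},"required":["steps"]}

```bash
mkdir -p pics; python3 - <<'E'
from cell import status,capture,calibration
import cv2
for n in("scene","top"):
    cv2.imwrite(f"pics/{n}0.png",capture(n)[:,:,::-1])
s=status.sense();print({k:s[k] for k in("t","tool_pos","tool_rot","wrist_force","width")})
E
```

```text
{'t': 0.1, 'tool_pos': array([0.22222174, 0.58356215, 0.23800551]), 'tool_rot': array([ 1.80838467e-01,  9.83512471e-01, -8.12772019e-04, -8.93931247e-05]), 'wrist_force': array([ 0.28536425, -0.1987272 ,  0.12260163]), 'width': 1.0027762734788732}
```

View pics/scene0.png

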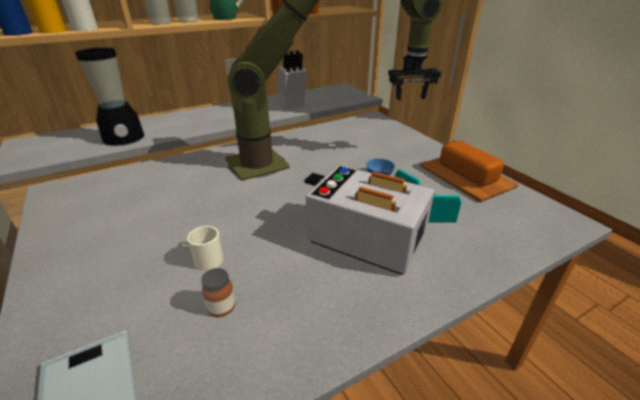

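View pics/top0.png

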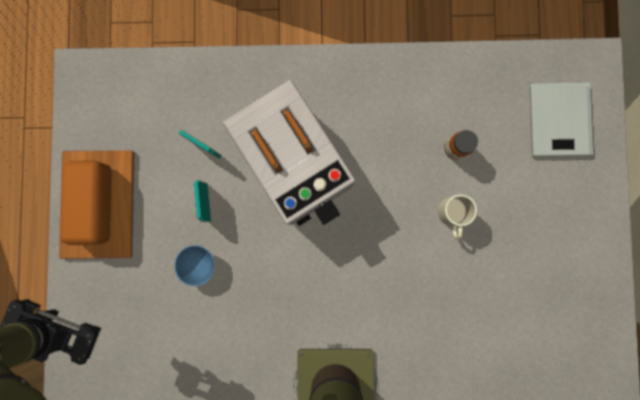

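Top view: the keys run blue (290,203), green (305,194), white (320,185), red (335,175). The lever paddle is at about (327,212), and there is another small black thing at (303,219), possibly a knob. The turquoise slabs at (200,143) and (202,200) are decoys. I'll check with a close crop.

```bash
python3 - <<'E'
import cv2,numpy as np
a=cv2.imread("pics/top0.png")[70:235,215:365]
b=cv2.imread("pics/scene0.png")[155:275,295:445]
cv2.imwrite("pics/c1.png",np.vstack([cv2.resize(a,(450,495),interpolation=cv2.INTER_CUBIC)])) 
a=cv2.imread("pics/top0.png")[155:235,265:365]
cv2.imwrite("pics/c1.png",np.hstack([cv2.resize(a,(400,320),interpolation=cv2.INTER_CUBIC),cv2.resize(b,(400,320),interpolation=cv2.INTER_CUBIC)]))
E
```

```text
(no output)
```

View pics/c1.png

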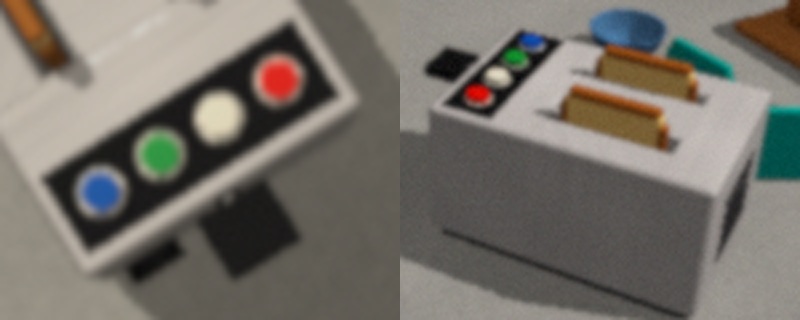

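The crop confirms it. Order along the row is blue, green, white, red, and the lever paddle's centre is at about (327.4,212.0). The dark part at about (303,219) is a lower knob, not the lever. Now I'll fit the toaster pose to both views.

```bash
cat > h.py <<'E'
import numpy as np,cv2
from cell import calibration
from scipy.optimize import least_squares
from scipy.spatial.transform import Rotation as R
def proj(n,P):
    c=calibration(n); return cv2.projectPoints(np.array(P,float),c["rvec"],c["tvec"],c["camera_matrix"],c["dist_coeffs"])[0][:,0]
E
python3 - <<'E'
from h import *
top=(np.array([[100,192],[160,155],[219,117],[279,80],[250,229]])+.5)/4-.5+[265,155]
sc=(np.array([[133,42],[115,58],[97,77],[79,95]])+.5)/(8/3)-.5+[295,155]
def pts(p,s):
    L=np.array([[-.11,s*y,.179] for y in(.063,.021,-.021,-.063)]+[[-.178,0,.166]])
    c,k=np.cos(p[2]),np.sin(p[2]);W=L.copy()
    W[:,0]=p[0]+c*L[:,0]-k*L[:,1];W[:,1]=p[1]+k*L[:,0]+c*L[:,1];return W
for s in(1,-1):
  for lab,f in(("both",lambda p:np.r_[(proj("top",pts(p,s))-top).ravel(),(proj("scene",pts(p,s)[:4])-sc).ravel()]),("top",lambda p:(proj("top",pts(p,s))-top).ravel())):
    r=min((least_squares(f,[.6,0,a]) for a in(-2,-.5,.5,2)),key=lambda r:r.cost)
    print(s,lab,r.x.round(4),round(r.cost,2));
    if r.cost<40:print(pts(r.x,s).round(4).tolist(),r.fun.reshape(-1,2).round(1).tolist())
from cell import status
s=status.sense();print(R.from_quat(s["tool_rot"]).as_matrix().round(4),s["tool_pos"])
E
```

```text
1 both [0.6159 0.1107 0.5531] 7.7
[[0.4892, 0.1065, 0.179], [0.5112, 0.0708, 0.179], [0.5333, 0.0351, 0.179], [0.5554, -0.0007, 0.179], [0.4644, 0.0172, 0.166]] [[0.2, -0.7], [0.2, -0.8], [0.3, -0.7], [0.2, -0.8], [0.3, 0.3], [-0.3, -1.8], [0.1, -1.5], [0.1, -2.0], [-0.3, -1.7]]
1 top [0.6142 0.1118 0.5581] 0.43
[[0.4875, 0.107, 0.179], [0.5098, 0.0714, 0.179], [0.532, 0.0358, 0.179], [0.5543, 0.0002, 0.179], [0.4632, 0.0176, 0.166]] [[0.0, -0.1], [-0.1, -0.2], [0.0, -0.2], [-0.1, -0.3], [0.2, 0.8]]
-1 both [ 0.4115 -0.0118 -2.593 ] 1348.35
-1 top [ 0.4039 -0.0168 -2.6019] 1226.4
[[-9.346e-01  3.557e-01 -5.000e-04]
 [ 3.557e-01  9.346e-01 -1.600e-03]
 [-1.000e-04 -1.600e-03 -1.000e+00]] [0.22222174 0.58356215 0.23800551]
```

arm_command:
  steps:
    - [[-0.03,-0.024,0],[0,0,0.005]]
    - [[-0.085,-0.07,0],[0,0,0.016]]
    - [[-0.17,-0.14,0],[0,0,0.031]]
    - [[-0.25,-0.21,0],[0,0,0.047]]
    - [[-0.34,-0.28,0],[0,0,0.062]]
    - [[-0.42,-0.35,0],[0,0,0.078]]
    - [[-0.5,-0.415,0],[0,0,0.092]]
    - [[-0.545,-0.455,0],[0,0,0.1]]
    - [[-0.564,-0.471,0],[0,0,0.104]]
    - [[-0.564,-0.471,0],[0,0,0.104]]
  hand: 255
  squeeze: 10

```text
t: 1.35
tool_pos: [0.3663, 0.3274, 0.2388]
tool_rot: [0.487, 0.873, 0.0, -0.0]
wrist_force: [0.3, -0.3, -0.8]
width: 0.009
grip_force: 0.0
```

```bash
cat > g.py <<'E'
from h import *
from cell import status
import sys
def go(x,y,z):
    s=status.sense();M=R.from_quat(s["tool_rot"]).as_matrix()
    T=np.array([[.85,.527,0],[.527,-.85,0],[0,0,-1]])
    yaw=.555; yt=np.array([np.cos(yaw),np.sin(yaw),0]);zt=np.array([0,0,-1.]);xt=np.cross(yt,zt)
    T=np.c_[xt,yt,zt]
    print("pos",s["tool_pos"].round(4),"F",s["wrist_force"].round(2),"w",round(s["width"],3),"t",round(s["t"],2),"q",s["q"].round(2))
    print("shift",(M.T@(np.array([x,y,z])-s["tool_pos"])/.4).round(4),"turn",(R.from_matrix(M.T@T).as_rotvec()/2/np.pi).round(4))
if __name__=="__main__": go(*map(float,sys.argv[1:]))
E
python3 g.py .510 .071 .215
```

```text
pos [0.3663 0.3274 0.2388] F [ 0.35 -0.25 -0.75] w 0.009 t 1.35 q [-0.8   0.51 -0.04  1.96  0.03  0.66 -0.31]
shift [-0.7341 -0.0305  0.0594] turn [ 0.     -0.     -0.0004]
```

arm_command:
  steps:
    - [[-0.04,0,0],[0,0,0]]
    - [[-0.12,-0.005,0],[0,0,0]]
    - [[-0.23,-0.01,0],[0,0,0]]
    - [[-0.35,-0.015,0],[0,0,0]]
    - [[-0.47,-0.02,0],[0,0,0]]
    - [[-0.58,-0.025,0],[0,0,0]]
    - [[-0.67,-0.03,0],[0,0,0]]
    - [[-0.72,-0.03,0],[0,0,0]]
    - [[-0.734,-0.03,0],[0,0,0]]
    - [[-0.734,-0.03,0.03],[0,0,0]]
    - [[-0.734,-0.03,0.06],[0,0,0]]
    - [[-0.734,-0.03,0.06],[0,0,0]]
    - [[-0.734,-0.03,0.06],[0,0,0]]

```text
t: 2.98
tool_pos: [0.5101, 0.0723, 0.2146]
tool_rot: [0.487, 0.874, -0.0, -0.0]
wrist_force: [-0.4, -0.6, -0.1]
width: 0.005
grip_force: 0.0
```

```bash
python3 g.py .510 .071 .181; python3 - <<'E'
from h import *
from cell import capture
t=capture("top")[135:235,245:375,::-1];s=capture("scene")[120:220,280:410,::-1]
cv2.imwrite("pics/c2.png",np.hstack([cv2.resize(i,(400,308),interpolation=cv2.INTER_CUBIC) for i in(t,s)]))
E
```

```text
pos [0.5101 0.0723 0.2146] F [-0.36 -0.61 -0.08] w 0.005 t 2.98 q [-0.18  0.58 -0.08  1.92  0.07  0.64  0.25]
shift [-0.0026 -0.0019  0.0839] turn [-0.     -0.0001 -0.0001]
```

View pics/c2.png

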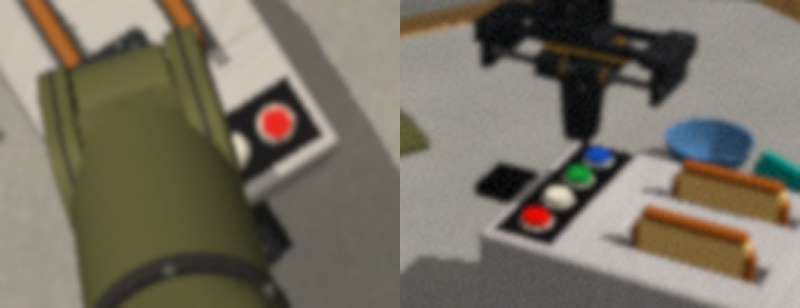

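The crop shows the closed fingertips, at about (580,138), directly above the green key at (578,173). I'll descend gently.

arm_command:
  steps:
    - [[-0.003,-0.002,0.02],[0,0,0]]
    - [[-0.003,-0.002,0.05],[0,0,0]]
    - [[-0.003,-0.002,0.075],[0,0,0]]
    - [[-0.003,-0.002,0.08],[0,0,0]]
    - [[-0.003,-0.002,0.0825],[0,0,0]]
    - [[-0.003,-0.002,0.085],[0,0,0]]
    - [[-0.003,-0.002,0.0875],[0,0,0]]
    - [[-0.003,-0.002,0.09],[0,0,0]]
    - [[-0.003,-0.002,0.0925],[0,0,0]]
    - [[-0.003,-0.002,0.0925],[0,0,0]]

```text
t: 4.32
tool_pos: [0.5105, 0.0703, 0.1778]
tool_rot: [0.487, 0.873, 0.0, 0.0]
wrist_force: [0.2, -0.0, 0.9]
width: 0.009
grip_force: 1.0
```

arm_command:
  steps:
    - [[0,0,0.0025],[0,0,0]]
    - [[0,0,0.005],[0,0,0]]
    - [[0,0,0.0075],[0,0,0]]
    - [[0,0,0.0075],[0,0,0]]

```text
t: 4.82
tool_pos: [0.5104, 0.0703, 0.1746]
tool_rot: [0.487, 0.873, 0.0, 0.0]
wrist_force: [0.8, 0.3, 0.8]
width: 0.013
grip_force: 0.4
```

arm_command:
  steps:
    - [[0,0,0.0025],[0,0,0]]
    - [[0,0,0.0025],[0,0,0]]

```text
t: 5.08
tool_pos: [0.5104, 0.0703, 0.1736]
tool_rot: [0.487, 0.873, 0.0, 0.0]
wrist_force: [0.8, 0.6, 1.0]
width: 0.003
grip_force: 0.5
```

arm_command:
  steps:
    - [[0,0,0.0025],[0,0,0]]
    - [[0,0,0.0025],[0,0,0]]

```text
t: 5.32
tool_pos: [0.5104, 0.0703, 0.1734]
tool_rot: [0.487, 0.873, 0.0, 0.0]
wrist_force: [-2.2, 0.4, 8.7]
width: 0.006
grip_force: 4.2
```

arm_command:
  steps:
    - [[0,0,-0.01],[0,0,0]]
    - [[0,0,-0.04],[0,0,0]]
    - [[0,0,-0.075],[0,0,0]]
    - [[0,0,-0.1],[0,0,0]]
    - [[0,0,-0.1],[0,0,0]]

```text
t: 5.95
tool_pos: [0.5109, 0.0704, 0.2138]
tool_rot: [0.487, 0.873, 0.001, 0.001]
wrist_force: [0.2, 0.7, -0.1]
width: 0.004
grip_force: 0.0
```

```bash
python3 g.py .488 .107 .2125; python3 - <<'E'
from h import *
from cell import capture
s=capture("scene")[120:220,280:410,::-1];o=cv2.imread("pics/scene0.png")[120:220,280:410]
cv2.imwrite("pics/c3.png",np.hstack([cv2.resize(i[30:90,20:90],(400,343),interpolation=cv2.INTER_CUBIC) for i in(o,s)]))
E
```

```text
pos [0.5109 0.0704 0.2138] F [ 0.21  0.74 -0.13] w 0.004 t 5.95 q [-0.18  0.58 -0.08  1.93  0.07  0.64  0.25]
shift [ 0.1079 -0.0006  0.0031] turn [ 0.0003  0.0001 -0.0002]
```

View pics/c3.png

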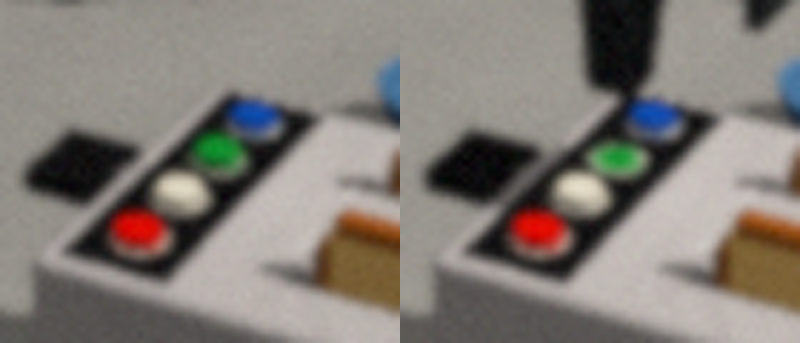

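Comparing before (left) and after (right), green (620,160) now sits flat in its ring, while blue, white and red are unchanged. Next is blue.

arm_command:
  steps:
    - [[0.03,0,0],[0,0,0]]
    - [[0.08,0,0],[0,0,0]]
    - [[0.108,0,0],[0,0,0]]
    - [[0.108,0,0],[0,0,0]]
    - [[0.108,0,0.03],[0,0,0]]
    - [[0.108,0,0.06],[0,0,0]]
    - [[0.108,0,0.077],[0,0,0]]
    - [[0.108,0,0.08],[0,0,0]]
    - [[0.108,0,0.0825],[0,0,0]]
    - [[0.108,0,0.085],[0,0,0]]
    - [[0.108,0,0.0875],[0,0,0]]
    - [[0.108,0,0.09],[0,0,0]]
    - [[0.108,0,0.0925],[0,0,0]]
    - [[0.108,0,0.095],[0,0,0]]
    - [[0.108,0,0.0975],[0,0,0]]
    - [[0.108,0,0.0975],[0,0,0]]

```text
t: 8.0
tool_pos: [0.4877, 0.107, 0.1736]
tool_rot: [0.487, 0.873, 0.0, 0.0]
wrist_force: [1.0, -0.4, 0.7]
width: 0.006
grip_force: 0.4
```

arm_command:
  steps:
    - [[0,0,0.0025],[0,0,0]]
    - [[0,0,0.0025],[0,0,0]]

```text
t: 8.25
tool_pos: [0.4877, 0.107, 0.1734]
tool_rot: [0.487, 0.873, 0.0, 0.0]
wrist_force: [-1.2, -0.3, 8.0]
width: 0.002
grip_force: 4.5
```

arm_command:
  steps:
    - [[0,0,-0.01],[0,0,0]]
    - [[0,0,-0.04],[0,0,0]]
    - [[0,0,-0.075],[0,0,0]]
    - [[0,0,-0.1],[0,0,0]]
    - [[0,0,-0.1],[0,0,0]]

```text
t: 8.88
tool_pos: [0.4882, 0.1072, 0.2137]
tool_rot: [0.487, 0.873, 0.001, 0.001]
wrist_force: [0.7, -0.4, 0.2]
width: 0.001
grip_force: 0.0
```

```bash
python3 g.py .4615 .016 .166
```

```text
pos [0.4882 0.1072 0.2137] F [ 0.75 -0.44  0.2 ] w 0.001 t 8.88 q [-0.26  0.56 -0.07  1.97  0.07  0.61  0.18]
shift [-0.1589 -0.1768  0.1191] turn [ 0.0003  0.0001 -0.0002]
```

Move above the lever and look before lowering.

arm_command:
  steps:
    - [[0,-0.05,0],[0,0,0]]
    - [[-0.03,-0.12,0],[0,0,0]]
    - [[-0.08,-0.177,0],[0,0,0]]
    - [[-0.13,-0.177,0],[0,0,0]]
    - [[-0.159,-0.177,0],[0,0,0]]
    - [[-0.159,-0.177,0.03],[0,0,0]]
    - [[-0.159,-0.177,0.07],[0,0,0]]
    - [[-0.159,-0.177,0.075],[0,0,0]]
    - [[-0.159,-0.177,0.075],[0,0,0]]

```text
t: 10.0
tool_pos: [0.4605, 0.0164, 0.1824]
tool_rot: [0.486, 0.874, -0.0, -0.0]
wrist_force: [-0.9, 0.2, 0.1]
width: 0.006
grip_force: 0.0
```

```bash
python3 g.py .4615 .016 .166; python3 - <<'E'
from h import *
from cell import capture
s=capture("scene")[120:220,280:410,::-1]
cv2.imwrite("pics/c4.png",cv2.resize(s,(650,500),interpolation=cv2.INTER_CUBIC))
E
```

```text
pos [0.4605 0.0164 0.1824] F [-0.9   0.18  0.06] w 0.006 t 10.0 q [-0.08  0.58 -0.08  2.11  0.1   0.46  0.32]
shift [-0.0022  0.0017  0.0411] turn [-0.0001 -0.0001 -0.    ]
```

View pics/c4.png

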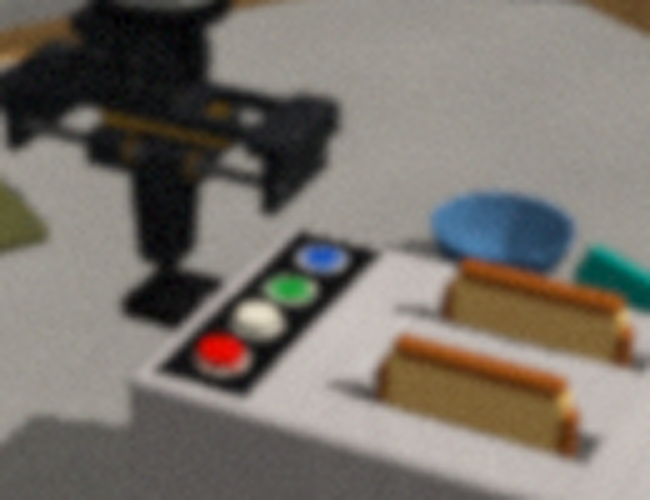

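Keys green and blue are both flat, and white and red are still proud. The fingertip at (165,262) is above the paddle at (172,300). Now I'll push the lever slowly.

arm_command:
  steps:
    - [[-0.002,0.0015,0.02],[0,0,0]]
    - [[-0.002,0.0015,0.034],[0,0,0]]
    - [[-0.002,0.0015,0.0375],[0,0,0]]
    - [[-0.002,0.0015,0.041],[0,0,0]]
    - [[-0.002,0.0015,0.045],[0,0,0]]
    - [[-0.002,0.0015,0.05],[0,0,0]]
    - [[-0.002,0.0015,0.055],[0,0,0]]
    - [[-0.002,0.0015,0.06],[0,0,0]]
    - [[-0.002,0.0015,0.065],[0,0,0]]
    - [[-0.002,0.0015,0.07],[0,0,0]]
    - [[-0.002,0.0015,0.07],[0,0,0]]

```text
t: 11.42
tool_pos: [0.4618, 0.0154, 0.1544]
tool_rot: [0.487, 0.873, 0.0, -0.0]
wrist_force: [0.3, 0.7, 0.1]
width: 0.001
grip_force: 0.0
```

arm_command:
  steps:
    - [[0,0,0.004],[0,0,0]]
    - [[0,0,0.008],[0,0,0]]
    - [[0,0,0.012],[0,0,0]]
    - [[0,0,0.016],[0,0,0]]
    - [[0,0,0.02],[0,0,0]]
    - [[0,0,0.024],[0,0,0]]
    - [[0,0,0.028],[0,0,0]]
    - [[0,0,0.031],[0,0,0]]
    - [[0,0,0.034],[0,0,0]]
    - [[0,0,0.034],[0,0,0]]

```text
t: 12.68
tool_pos: [0.4618, 0.0154, 0.141]
tool_rot: [0.487, 0.873, 0.0, 0.0]
wrist_force: [1.2, 0.8, 1.7]
width: 0.009
grip_force: 0.5
```

arm_command:
  steps:
    - [[0,0,0.0025],[0,0,0]]
    - [[0,0,0.005],[0,0,0]]
    - [[0,0,0.005],[0,0,0]]

```text
t: 13.05
tool_pos: [0.4618, 0.0154, 0.139]
tool_rot: [0.487, 0.873, 0.0, 0.0]
wrist_force: [0.4, 0.6, 2.1]
width: 0.006
grip_force: 0.7
```

arm_command:
  steps:
    - [[0,0,0.0025],[0,0,0]]
    - [[0,0,0.0025],[0,0,0]]

```text
t: 13.3
tool_pos: [0.4618, 0.0154, 0.1383]
tool_rot: [0.487, 0.873, 0.0, 0.0]
wrist_force: [0.3, 0.7, 6.2]
width: 0.007
grip_force: 3.1
```

arm_command:
  steps:
    - [[0,0,0.0015],[0,0,0]]
    - [[0,0,0.0015],[0,0,0]]
    - [[0,0,0.0015],[0,0,0]]

```text
t: 13.68
tool_pos: [0.4618, 0.0153, 0.1383]
tool_rot: [0.487, 0.873, 0.0, 0.0]
wrist_force: [-1.6, -0.4, 12.2]
width: -0.003
grip_force: 6.4
```

The lever is at its stop, so I'll lift straight up and back off.

arm_command:
  steps:
    - [[0,0,-0.01],[0,0,0]]
    - [[0,0,-0.05],[0,0,0]]
    - [[0,0,-0.11],[0,0,0]]
    - [[0,0,-0.18],[0,0,0]]
    - [[0,0,-0.25],[0,0,0]]
    - [[0,0,-0.31],[0,0,0]]
    - [[0,0,-0.34],[0,0,0]]
    - [[0,0,-0.35],[0,0,0]]
    - [[0,0,-0.35],[0,0,0]]
    - [[0,0,-0.35],[0,0,0]]

```text
t: 14.92
tool_pos: [0.4612, 0.0153, 0.2767]
tool_rot: [0.487, 0.873, -0.001, -0.001]
wrist_force: [1.4, 0.0, 0.4]
width: 0.009
grip_force: 0.0
```

```bash
python3 g.py .4615 .016 .28; python3 - <<'E'
from h import *
from cell import capture
s=capture("scene")[120:220,280:410,::-1]
cv2.imwrite("pics/c5.png",cv2.resize(s,(650,500),interpolation=cv2.INTER_CUBIC))
E
```

```text
pos [0.4612 0.0153 0.2767] F [1.42 0.04 0.43] w 0.009 t 14.93 q [-0.06  0.42 -0.11  1.99  0.07  0.73  0.35]
shift [ 0.0011  0.0017 -0.0082] turn [-0.0003 -0.0001 -0.0002]
```

View pics/c5.png

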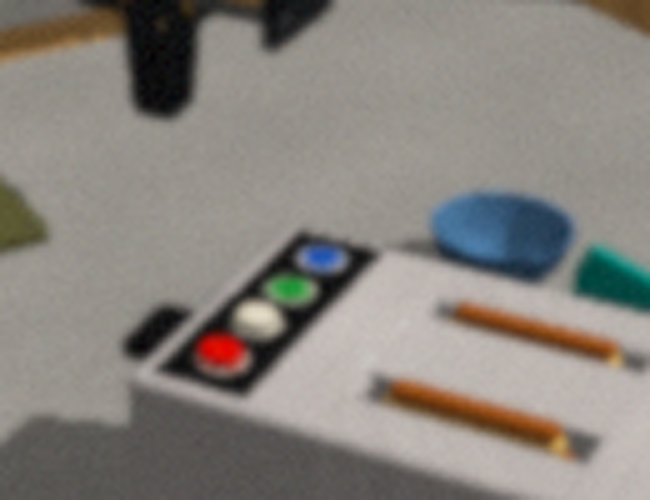

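The lever at (155,330) is down, the bread has sunk into the slots, green and blue are flat, and white and red are still up. The hand is clear at (160,110).

```bash
python3 -c "
from cell import job
print(job.sign_off())"
```

```text
the job is handed in; nothing more can be done
None
```

I pressed the green key, then the blue key, then pushed the lever down to its stop; the last picture shows the bread lowered, the red and white keys still up and the hand clear, and the job is handed in.

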